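Put three projector lenses back on their own rests

TASK

The three lenses of the profile projector stand on the wrong white rests. Rearrange them so that each stands upright in the middle of its own rest (the widest lens on the largest rest, the middle-sized lens on the middle-sized rest, the slimmest lens on the smallest rest), parking one on the middle of the empty cork mat on the way. Set the lenses down without dropping or tipping them, never put one on the bare bench, and leave the ring gauge, the gauge block and the brass bushing where they are.

Things in the scene. Friction and masses are not known exactly. Their poses are not given: they have to be found in the camera images.
- lens_wide: The widest and shortest projector lens: a plain upright cylinder, black barrel with a steel foot band and grey knurled lines, glass on top; diameter 58 mm all the way up, height 64 mm. Origin: centre of its underside, z up along its axis. It starts standing on a rest that is not its own.
- lens_medium: The middle-sized projector lens: a plain upright cylinder, black barrel with a steel foot band and grey knurled lines, glass on top; diameter 46 mm all the way up, height 80 mm. Origin: centre of its underside, z up along its axis. It starts standing on a rest that is not its own.
- lens_slim: The slimmest and tallest projector lens: a plain upright cylinder, black barrel with a steel foot band and grey knurled lines, glass on top; diameter 34 mm all the way up, height 96 mm. Origin: centre of its underside, z up along its axis. It starts standing on a rest that is not its own.
- rest_large: The largest of three fixed round white plastic lens rests: a flat disc of diameter 106 mm, 12 mm high, no rim, with a thin dark circle of diameter 58 mm inlaid round the middle of its top (as wide as the lens that belongs there). Origin: centre of its underside on the bench; z up.
- rest_medium: The middle-sized of three fixed round white plastic lens rests: a flat disc of diameter 88 mm, 12 mm high, no rim, with a thin dark circle of diameter 46 mm inlaid round the middle of its top (as wide as the lens that belongs there). Origin: centre of its underside on the bench; z up.
- rest_small: The smallest of three fixed round white plastic lens rests: a flat disc of diameter 70 mm, 12 mm high, no rim, with a thin dark circle of diameter 34 mm inlaid round the middle of its top (as wide as the lens that belongs there). Origin: centre of its underside on the bench; z up.
- mat: Fixed square cork mat, 90 x 90 mm, 10 mm thick, flat and empty at the start: the parking place. Origin: centre of its underside on the bench; z up, x and y along its sides.
- ring_gauge: Loose bystander, to be left alone: steel ring gauge lying flat, outer diameter 64 mm, bore 30 mm, 22 mm high. Origin: centre of its underside.
- gauge_block: Loose bystander, to be left alone: small steel gauge block, 35 (x) x 15 (y) x 20 (z) mm. Origin: centre of its underside.
- bushing: Loose bystander, to be left alone: small brass bushing standing on end, outer diameter 28 mm, bore 16 mm, 20 mm high. Origin: centre of its underside.

How it is judged:
By the outcome, as a careful person would: the job done as asked, in the order asked, and still so for the second after the job is handed in, with the robot touching nothing.
It also fails if it takes over 104 s, if anything falls off the work surface, if the arm or the gripper's body presses on something with over 40 N, if the wrist force passes 120 N, or if a joint passes its speed limit or range.

ROBOT

A 7-joint arm with a two-finger parallel gripper is mounted at the origin on the work surface. World frame = base frame: x ahead of the robot, y to its left, z up, the work surface at z = 0. Lengths are in m, angles in rad, forces in N, time in s.
With the tool pointing down it reaches from about 0.4 to 0.85 m from the base axis. Payload 6.9 kg.
Tool frame: the origin (TCP) lies midway between the tips of the shut fingers; the grasp point (between the pads) lies behind it (ctrl.pinch_z is the z of the grasp point in the tool frame, in m); z points along the fingers, y is the line along which they close (so a half turn about z gives the same grasp; the last joint's range is limited). The gripper opens to 85 mm and grips with 20 to 120 N. Pads are 22 mm wide; open, the fingers measure 114 mm over their backs; the gripper's body (76 mm by 85 mm) begins 54 mm behind the grasp point. The pads swing forward as they close: fully open they stand 13 mm farther back than shut.
Start: joints at [1.216, 0.507, -0.238, 1.5, 0.126, 1.149, -0.155], TCP at [0.278, -0.56, 0.231] pointing down, gripper open.
Joint ranges: [-3.08, 3.08], [-0.24, 2.05], [-1.43, 1.35], [0, 2.5], [-1.52, 4.66], [0.17, 1.96], [-2.89, 2.89]. Speed limits (rad/s): [2.39, 2.39, 3.14, 3.14, 3.14, 3.14, 3.14].

INTERFACE

Orientations are given as a unit quaternion [w, x, y, z].
In Python, from station import ctrl, get_state, vision, ticket, models gives the robot as it stands. Calls block until the motion is done:
- ctrl.movep(position, orientation): joint-space move of the TCP to a pose.
- ctrl.movel(position, frame=None, max_speed=0.15): straight line of the TCP; frame=None keeps the orientation; max_speed is the mean speed in m/s.
- ctrl.set_joints(angles): joint-space move.
- ctrl.ungrasp() and ctrl.close_gripper(force=None): open the fingers fully, or close them until they stop; force is the grip in N (None keeps the last).
- ctrl.pause(seconds).
- ctrl.ik(position, orientation): joint angles nearest the present ones, or None.
- get_state(): the state.
- vision.grab_frame(name): name is "scene" or "top" or "wrist"; returns (picture, depth): 480x640x3 uint8, blue, green, red; 480x640 float32, m along the optical axis (not along the pixel's ray), 0 where there is no reading.
- vision.camera_info(name): a dict with "mtx" (3x3 intrinsics, pixels), "R" (3x3) and "t" (3): a world point X has camera coordinates R X + t; the wrist camera has in their place "hand_eye" (4x4, takes a point from camera to tool coordinates, whose origin is the TCP and whose axes are the flange's). Camera axes: x right, y down, z forward; pixel columns grow to the right and rows downward; lengths in m; the calibration is good to about 2 mm. A picture is of the moment at which its call begins: read the wrist's pose just before it. camera_info takes no time and is no camera call.
A pose or a line that the arm cannot do raises ctrl.Unreachable and nothing moves.
- ticket.close_job(): hands the job in; it is judged then, once.
Trained networks look in the newest picture that a camera, given by its name, has taken for a name from the list of things; names that differ only in an ending like _2 or _b are one class to them, and where a whole thing is asked for, a point or a joint stands for the part that bears it (a point fixed in the world has none). Each returns a list of dicts, best first, with "p" (0 to 1); they miss things now and then, are a little off and sometimes report something else, mostly with a low value. They report only what shows in the picture. A call takes as long as a camera call.
- models.recognise(camera, target): "point" ([column, row] in pixels, amid what is visible of it).
- models.masks_of(camera, target): "mask" (480x640 bool, what is visible of it) and "point" ([column, row] in pixels, amid what is visible of it).
The state is a dict: "time": time; "qpos": joint angles; "qd": joint speeds; "tau": joint torques, N m; "tcp_pos": TCP position; "eef_rot": TCP orientation; "contact_force": force on the tool from outside, world axes, zero at the start; "wrist_torque": the same for the moment, N m; "width": finger opening in m; "gripper_force": force on a finger pad.
Only numpy, scipy, OpenCV 4.12 (cv2) and the standard library are available. Lean on these libraries where they do the work, as an engineer would, in place of code of your own. Each camera call takes 0.05 s, during which the arm holds its last target. There are 200 camera calls.

## Working session

There is one attempt and no reset: what is moved stays moved. The work goes in short steps, each a Python script; the robot and the scene stay as the last script left them, time stands still between calls to the robot, and variables do not carry over. Pictures are saved under pics/ and viewed, at most 14 in all, crops included, and the job is handed in when it is done.

```bash
mkdir -p pics; ls
python3 - <<'E'
from station import ctrl,get_state,vision
import cv2
for n in("top","scene"):
    p,d=vision.grab_frame(n); cv2.imwrite(f"pics/{n}0.png",p)
    i=vision.camera_info(n); print(n,i)
print(ctrl.pinch_z,get_state()); print(vision.camera_info("wrist"))
E
```

```text
pics
top {'mtx': array([[617.61259217,   0.        , 308.37859759],
       [  0.        , 617.61259217, 241.57084885],
       [  0.        ,   0.        ,   1.        ]]), 'R': array([[-0.02897276, -0.99955574,  0.00699349],
       [-0.9980962 ,  0.02854794, -0.05467165],
       [ 0.05444771, -0.00856417, -0.9984799 ]]), 't': array([0.00715058, 0.52132912, 1.1518521 ])}
scene {'mtx': array([[517.38066013,   0.        , 321.11586717],
       [  0.        , 517.38066013, 237.5454998 ],
       [  0.        ,   0.        ,   1.        ]]), 'R': array([[-0.76906476,  0.63910635,  0.00908177],
       [ 0.45419865,  0.55644394, -0.69575407],
       [-0.44971434, -0.530955  , -0.71822267]]), 't': array([ 0.38200948, -0.20759576,  1.07268158])}
-0.0187 {'time': 0.1, 'qpos': array([ 1.21549009,  0.50824579, -0.23753978,  1.50103802,  0.12569426,
        1.14890232, -0.15480899]), 'qd': array([ 1.27435893e-03, -1.99503515e-03, -2.76095183e-04, -2.67080901e-03,
        1.41368570e-03, -1.18779597e-03, -6.59758986e-05]), 'tau': array([-5.87662653e-03, -6.21831894e+01, -2.19491959e+00, -2.50202358
[... 210 characters left out ...]
), 'contact_force': array([-0.39955416, -0.990527  , -0.24898071]), 'wrist_torque': array([ 0.01116376, -0.00959486, -0.04303936]), 'gripper_force': 0.0, 'width': 0.08528380736712644}
{'mtx': array([[401.90494323,   0.        , 315.53870206],
       [  0.        , 401.90494323, 235.38574454],
       [  0.        ,   0.        ,   1.        ]]), 'hand_eye': array([[ 4.91672202e-04, -9.46190280e-01, -3.23610433e-01,
         8.42596956e-02],
       [ 9.99999576e-01,  2.13204077e-04,  8.95954947e-04,
        -3.15825991e-04],
       [-7.78748799e-04, -3.23610736e-01,  9.46189984e-01,
        -1.41549952e-01],
       [ 0.00000000e+00,  0.00000000e+00,  0.00000000e+00,
         1.00000000e+00]])}
```

View pics/top0.png

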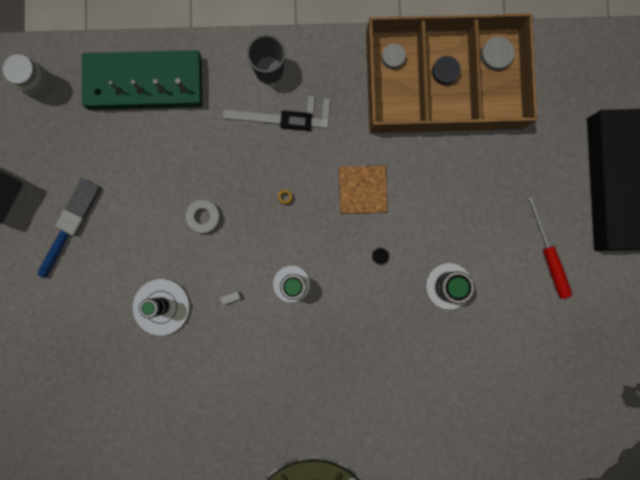

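View pics/scene0.png

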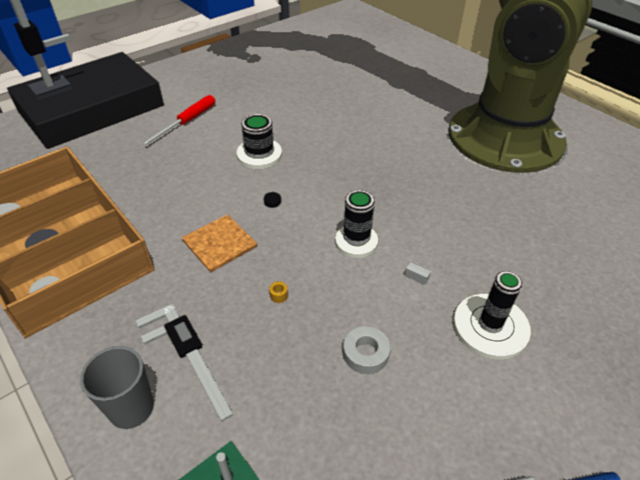

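The top view shows the slim lens on the large rest at (160,307), the medium lens on the small rest at (292,284) and the wide lens on the medium rest at (450,287). The mat is at (363,190), the ring at (203,217), the block at (231,298), the bushing at (285,197), and there is a black cap at (381,256). Plan: medium to mat, slim to small rest, wide to large rest, medium to medium rest.

```bash
cat > h.py <<'E'
from station import ctrl,get_state,vision,ticket,models
import numpy as np,cv2
from scipy.optimize import least_squares
from scipy.spatial.transform import Rotation as Ro
def cam(n,st=None):
    i=vision.camera_info(n)
    if n!="wrist": return i["mtx"],i["R"].T,-i["R"].T@i["t"]
    q=st["eef_rot"]; R=Ro.from_quat([q[1],q[2],q[3],q[0]]).as_matrix(); H=i["hand_eye"]
    return i["mtx"],R@H[:3,:3],R@H[:3,3]+st["tcp_pos"]
def cloud(n):
    st=get_state(); p,d=vision.grab_frame(n); K,R,c=cam(n,st)
    v,u=np.mgrid[:480,:640]
    P=np.stack([(u-K[0,2])/K[0,0]*d,(v-K[1,2])/K[1,1]*d,d],-1)@R.T+c
    P[d==0]=np.nan
    return p,P,(K,R,c)
def onplane(px,z,C):   # pixels -> world xy at height z
    K,R,c=C; px=np.atleast_2d(px)
    r=np.c_[(px[:,0]-K[0,2])/K[0,0],(px[:,1]-K[1,2])/K[1,1],np.ones(len(px))]@R.T
    return (c+r*((z-c[2])/r[:,2:]))[:,:2]
def contour(m):
    cs,_=cv2.findContours(m.astype(np.uint8),cv2.RETR_EXTERNAL,cv2.CHAIN_APPROX_NONE)
    return max(cs,key=cv2.contourArea)[:,0].astype(float)
def fitc(xy,r,c0=None):
    c0=np.median(xy,0) if c0 is None else c0
    s=least_squares(lambda c:np.hypot(*(xy-c).T)-r,c0,loss="soft_l1",f_scale=.001)
    return s.x,np.median(np.abs(s.fun))
E
cat > m.py <<'E'
from h import *
p,P,C=cloud("top")
z=P[...,2]
for nm,px,r,zt in (("large",(160,307),.053,.108),("small",(292,284),.035,.092),("medium",(450,287),.044,.076)):
    v,u=np.mgrid[:480,:640]; near=np.hypot(u-px[0],v-px[1])<45
    k=p.min(-1)>150
    xy=onplane(contour(near&k),.012,C); print("rest",nm,fitc(xy,r))
    t=near&(abs(z-zt)<.015); print(" top",np.nanmedian(z[t]),t.sum(), np.mean(onplane(np.c_[u[t],v[t]],zt,C),0))
for nm,px,w,h in (("mat",(363,190),30,.01),("ring",(203,217),25,.022),("block",(231,298),17,.02),("bush",(285,197),14,.02),("cap",(381,256),16,.01)):
    s=(abs(u-px[0])<w)&(abs(v-px[1])<w)&(z>.005)
    print(nm,np.nanmedian(z[s]),s.sum(),np.nanmin(P[s],0)[:2],np.nanmax(P[s],0)[:2],np.nanmean(P[s],0)[:2])
E
python3 m.py
```

```text
rest large (array([0.48478096, 0.24004083]), np.float64(0.0076223388497707115))
 top 0.10971609763992274 334 [0.40987644 0.27092109]
rest small (array([0.47892225, 0.05858865]), np.float64(0.009359098269412634))
 top 0.0938109349359928 545 [0.43916353 0.02286877]
rest medium (array([ 0.42723602, -0.28086025]), np.float64(0.003692515197860756))
 top 0.07785651377251268 874 [ 0.42938452 -0.2699504 ]
mat 0.010863068103254658 2249 [ 0.56184752 -0.16949565] [ 0.6736708  -0.06201217] [ 0.61848638 -0.11409   ]
ring 0.02244323374243884 816 [0.52823819 0.14588733] [0.62068007 0.23699664] [0.57411268 0.1889681 ]
block 0.0204464428222233 204 [0.3886607  0.11246882] [0.44928671 0.17165322] [0.42018388 0.14102863]
bush 0.019783927736882978 147 [0.58569586 0.01146592] [0.63121086 0.05573559] [0.60717775 0.03431405]
cap 0.012836783659597062 261 [ 0.46135987 -0.1737856 ] [ 0.51922749 -0.11605425] [ 0.49135211 -0.14250129]
```

Run:
```python
from h import *
p,P,C=cloud("top")
v,u=np.mgrid[:480,:640]
print(p[332,160],p[345,160],p[284,278],p[270,440],p[300,330])
for nm,px,r,zt,rl in (("large",(160,307),.053,.108,.017),("small",(292,284),.035,.092,.023),("medium",(450,287),.044,.076,.029)):
    near=np.hypot(u-px[0],v-px[1])<36
    g=p.min(-1).astype(float); 
    k=near&(cv2.GaussianBlur(p,(3,3),0).min(-1)>120)
    xy=onplane(contour(k),.012,C); c,e=fitc(xy,r); res=np.hypot(*(xy-c).T)-r
    print(nm,c,e,k.sum(),(abs(res)<.002).mean())
    # lens: top-disc from depth contour
    t=near&(abs(P[...,2]-zt)<.012); x2=onplane(contour(t),zt,C); print("  lens",fitc(x2,rl))
```

```text
[156 153 150] [86 91 95] [153 151 148] [153 154 151] [90 95 98]
large [0.40746727 0.27369786] 0.0023654887157760623 1564 0.43529411764705883
  lens (array([0.40998259, 0.27110909]), np.float64(0.0004560331141821635))
small [0.44236992 0.02536233] 0.00256242255026631 432 0.46875
  lens (array([0.43917218, 0.02280905]), np.float64(0.0006688032975818159))
medium [ 0.42953837 -0.27340465] 0.0027265394942881035 582 0.40993788819875776
  lens (array([ 0.42928818, -0.27013711]), np.float64(0.000391138818408545))
```

```bash
cat >> h.py <<'E'
def Q(a): return np.array([0,np.cos(a/2),np.sin(a/2),0])
def wlook(name,c0,kind,r,z,crop=True):
    """fit circle of world radius r at height z near c0 in wrist view. kind: rest/lens"""
    p,P,C=cloud("wrist"); cv2.imwrite(f"pics/{name}.png",p)
    d=np.hypot(P[...,0]-c0[0],P[...,1]-c0[1])
    if kind=="rest": m=(cv2.GaussianBlur(p,(3,3),0).min(-1)>120)&(d<r+.02)&(P[...,2]<.03)
    elif kind=="mat": m=(d<.085)&(P[...,2]<.03)&(p[...,2].astype(int)-p[...,0]>50)
    else: m=(d<r+.015)&(abs(P[...,2]-z)<.012)
    m=cv2.morphologyEx(m.astype(np.uint8),cv2.MORPH_OPEN,np.ones((3,3)))
    xy=onplane(contour(m),z,C)
    if kind=="mat":
        b=cv2.minAreaRect((xy*1000).astype(np.float32)); return np.array(b[0])/1000,b[1:]
    c,e=fitc(xy,r,c0); res=np.hypot(*(xy-c).T)-r
    return c,e,(abs(res)<.002).mean()
E
python3 - <<'E'
from h import *
for a in (0,np.pi/2,-np.pi/2,np.pi):
    for x,y in ((.439,.023),(.618,-.114),(.41,.271),(.429,-.27)):
        print(a,x,y,[None if (q:=ctrl.ik([x,y,z],Q(a))) is None else np.round(q,2) for z in (.05,.25)])
E
```

```text
0 0.439 0.023 [array([ 0.06,  0.5 , -0.24,  2.2 ,  0.26,  0.47, -1.95]), array([ 0.38,  0.23, -0.61,  1.92,  0.15,  1.04, -1.87])]
0 0.618 -0.114 [array([ 0.26,  0.7 , -0.19,  1.7 ,  0.18,  0.76, -1.59]), array([ 0.32,  0.5 , -0.29,  1.46,  0.15,  1.2 , -1.56])]
0 0.41 0.271 [array([-0.31,  0.58, -0.48,  2.07,  0.46,  0.6 , -2.68]), array([ 0.2 ,  0.52, -1.28,  1.8 ,  0.53,  1.23, -2.81])]
0 0.429 -0.27 [array([ 0.61,  0.56, -0.14,  2.03,  0.14,  0.56, -1.2 ]), array([ 0.67,  0.31, -0.22,  1.77,  0.07,  1.07, -1.14])]
1.5707963267948966 0.439 0.023 [array([ 0.26,  0.53, -0.53,  2.2 ,  0.52,  0.54, -0.67]), array([ 0.56,  0.27, -0.85,  1.92,  0.23,  1.05, -0.39])]
1.5707963267948966 0.618 -0.114 [array([ 0.45,  0.74, -0.53,  1.7 ,  0.47,  0.84, -0.28]), array([ 0.53,  0.55, -0.67,  1.46,  0.35,  1.25, -0.17])]
1.5707963267948966 0.41 0.271 [array([-0.1 ,  0.66, -0.82,  2.06,  0.73,  0.73, -1.39]), array([ 0.16,  0.47, -1.19,  1.8 ,  0.47,  1.19, -1.17])]
1.5707963267948966 0.429 -0.27 [array([ 0.81,  0.59, -0.44,  2.03,  0.42,  0.61,  0.09]), array([ 0.94,  0.34, -0.6 ,  1.77,  0.21, 
[... 499 characters left out ...]
ay([ 0.37,  0.57,  0.22,  2.03, -0.22,  0.56, -2.4 ]), array([ 0.39,  0.31,  0.16,  1.78, -0.06,  1.06, -2.57])]
3.141592653589793 0.439 0.023 [array([ 0.43,  0.6 , -0.8 ,  2.19,  0.74,  0.64,  0.67]), array([ 0.79,  0.38, -1.23,  1.92,  0.4 ,  1.12,  0.97])]
3.141592653589793 0.618 -0.114 [array([ 0.62,  0.82, -0.85,  1.7 ,  0.73,  0.97,  1.06]), array([ 0.67,  0.63, -0.96,  1.45,  0.52,  1.32,  1.25])]
3.141592653589793 0.41 0.271 [array([ 0.02,  0.76, -1.06,  2.06,  0.89,  0.88,  0.01]), array([ 0.08,  0.41, -1.03,  1.8 ,  0.39,  1.15,  0.5 ])]
3.141592653589793 0.429 -0.27 [array([ 1.02,  0.66, -0.78,  2.03,  0.7 ,  0.74,  1.37]), array([ 1.18,  0.43, -0.98,  1.77,  0.39,  1.15,  1.65])]
```

Run:
```python
from h import *
q=Q(np.pi/2)
ctrl.movep([.430,-.27,.25],q)
print("wide",wlook("w1",np.array([.429,-.27]),"lens",.029,.076)); print("restM",wlook("w2",np.array([.43,-.273]),"rest",.044,.012))
ctrl.movep([.618,-.114,.25],q); print("mat",wlook("w3",np.array([.618,-.114]),"mat",0,.01))
ctrl.movep([.439,.023,.25],q)
print("med",wlook("w4",np.array([.439,.023]),"lens",.023,.092)); print("restS",wlook("w5",np.array([.442,.025]),"rest",.035,.012))
print(get_state()["time"])
```

```text
wide (array([ 0.43150712, -0.26921826]), np.float64(0.000388974761570432), np.float64(0.9901477832512315))
restM (array([ 0.4304939 , -0.26852398]), np.float64(0.017218258313463426), np.float64(0.0))
mat (array([ 0.62161975, -0.11301442]), ((88.755859375, 89.1253662109375), 89.91403198242188))
med (array([0.44145059, 0.02526266]), np.float64(0.000263174346151869), np.float64(1.0))
restS (array([0.44054406, 0.0260354 ]), np.float64(0.016510902654055058), np.float64(0.02558139534883721))
3.5583
```

View pics/w4.png

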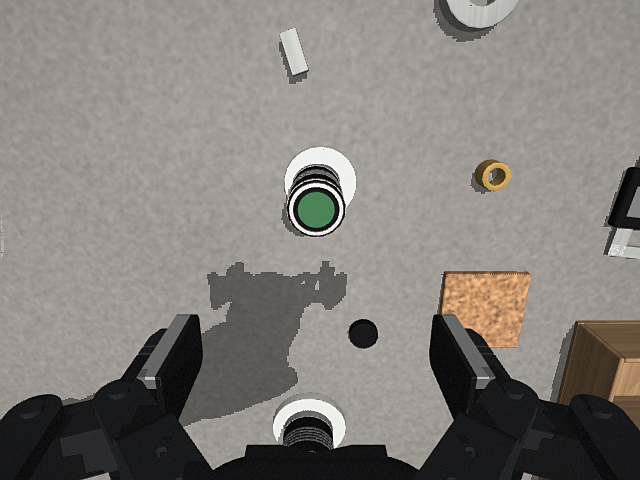

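```bash
sed -i 's/min(-1)>120/min(-1)>200/' h.py
cat >> h.py <<'E'
q=Q(np.pi/2)
ZC=.22
def pick(c,h,ztop):
    zt=ztop+h-.035+ctrl.pinch_z
    ctrl.movep([*c,ZC],q); ctrl.movel([*c,zt],max_speed=.12)
    ctrl.close_gripper(50); s=get_state(); print("grip",s["width"],s["gripper_force"],s["tcp_pos"])
    ctrl.movel([*c,ZC],max_speed=.12); s=get_state(); print("lift",s["width"],s["contact_force"])
    return zt-ztop           # TCP height above the lens underside
def place(c,dz,ztop):
    ctrl.movep([*c,ZC],q); ctrl.movel([*c,ztop+dz+.006],max_speed=.1); ctrl.pause(.3)
    f0=get_state()["contact_force"][2]
    for k in np.arange(.005,-.0035,-.0005):
        ctrl.movel([*c,ztop+dz+k],max_speed=.02); s=get_state()
        if s["contact_force"][2]-f0>2: break
    print("touch at",k,s["contact_force"][2]-f0)
    ctrl.ungrasp(); ctrl.movel([*c,ZC],max_speed=.15); print("t",get_state()["time"])
E
python3 - <<'E'
from h import *
c=np.array([.4414,.0253]); print("restS",wlook("w6",c,"rest",.035,.012))
dz=pick(c,.080,.012)
place([.6213,-.113],dz,.010)
print("med",wlook("w7",np.array([.6213,-.113]),"lens",.023,.090),wlook("w8",np.array([.62,-.113]),"mat",0,.01))
ctrl.movep([.4414,.0253,.25],q); print("restS",wlook("w9",c,"rest",.035,.012))
ctrl.movep([.412,.273,.25],q); print("slim",wlook("w10",np.array([.412,.273]),"lens",.017,.108),wlook("w11",np.array([.41,.274]),"rest",.053,.012))
E
```

```text
restS (array([0.44488335, 0.02564327]), np.float64(0.0017805846295787), np.float64(0.5265486725663717))
grip 0.0455153281977577 50.24598777294159 [0.44153383 0.02524548 0.03868249]
lift 0.04485947002525186 [ 0.41965195  0.26244782 -2.21845094]
touch at 4.336808689942018e-18 7.1006667452204715
t 15.3833
med (array([ 0.62199297, -0.11278747]), np.float64(0.00029701161162889317), np.float64(0.994535519125683)) (array([ 0.62163654, -0.11256512]), ((89.44029998779297, 88.9638442993164), 89.69190216064453))
restS (array([0.44586902, 0.02841527]), np.float64(0.0013325687208780093), np.float64(0.9223300970873787))
slim (array([0.41178546, 0.27509519]), np.float64(0.00020592334503668694), np.float64(1.0)) (array([0.40945676, 0.27341416]), np.float64(0.002260822708504289), np.float64(0.44298245614035087))
```

View pics/w8.png

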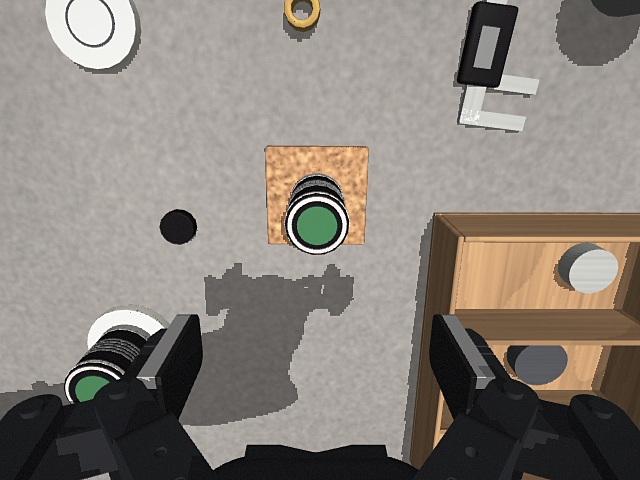

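View pics/w9.png

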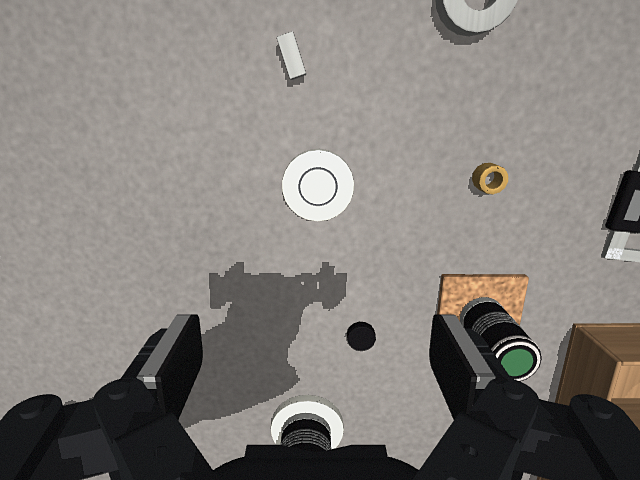

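The medium lens stands mid-mat at (317,224), and the empty small rest is centred at (318,186). Next: slim to the small rest, then look at the large rest.

Run:
```python
from h import *
dz=pick([.4118,.2751],.096,.012)
place([.4459,.0284],dz,.012)
print("slim",wlook("w12",np.array([.4459,.0284]),"lens",.017,.108),wlook("w13",np.array([.4459,.0284]),"rest",.035,.012))
ctrl.movep([.412,.273,.25],q); print("restL",wlook("w14",np.array([.411,.274]),"rest",.053,.012))
ctrl.movep([.4315,-.269,.25],q); print("wide",wlook("w15",np.array([.4315,-.269]),"lens",.029,.076)); print(get_state()["time"])
```

```text
grip 0.03293914549512003 49.316486120224 [0.41185728 0.27515579 0.05454836]
lift 0.03293467667905828 [ 0.12720719  0.52041058 -2.82761321]
touch at 4.336808689942018e-18 5.101483251859618
t 28.9917
slim (array([0.44614521, 0.02886104]), np.float64(0.00033976569423769046), np.float64(1.0)) (array([0.44544164, 0.02654764]), np.float64(0.0019291916945853686), np.float64(0.5109489051094891))
restL (array([0.40958691, 0.27471199]), np.float64(0.001525134304732386), np.float64(0.8974358974358975))
wide (array([ 0.43146743, -0.26910352]), np.float64(0.00032242975845239025), np.float64(0.9900497512437811))
32.1333
```

View pics/w13.png

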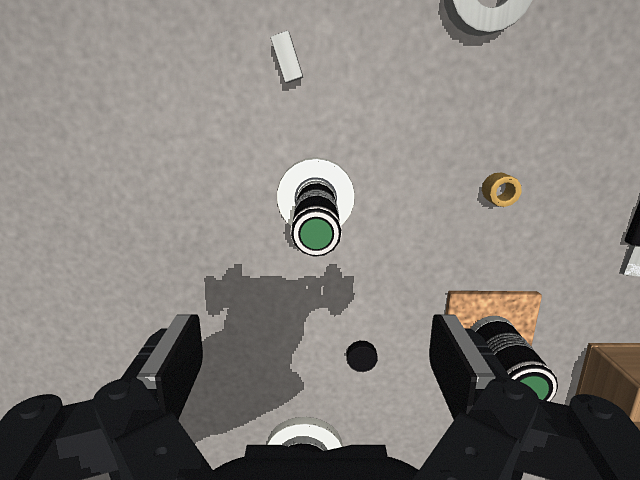

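View pics/w14.png

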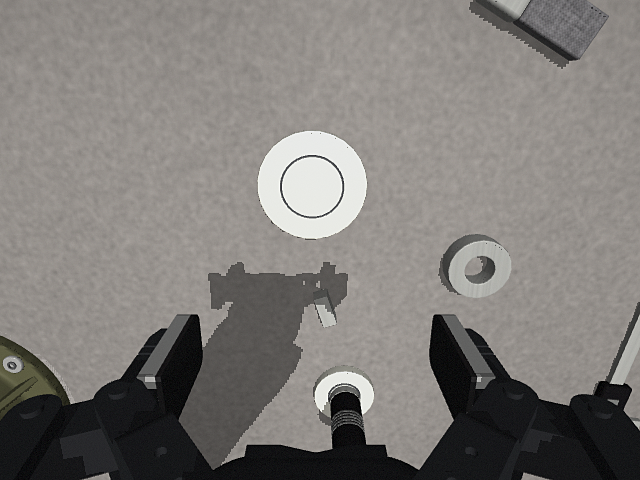

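Slim stands on the small rest at (316,200) and the large rest is empty, centred at (312,185). Next: wide to the large rest, then medium to its rest.

Run:
```python
from h import *
dz=pick([.4315,-.2691],.064,.012)
place([.4096,.2747],dz,.012)
print("wide",wlook("w16",np.array([.4096,.2747]),"lens",.029,.076))
ctrl.movep([.4315,-.269,.25],q); print("restM",wlook("w17",np.array([.4315,-.271]),"rest",.044,.012))
ctrl.movep([.621,-.113,.25],q); print("med",wlook("w18",np.array([.6213,-.113]),"lens",.023,.090)); print(get_state()["time"])
```

```text
grip 0.05716317586073618 52.156795263290405 [ 0.43151988 -0.2692894   0.02279086]
lift 0.05705870423866209 [ 0.31876936  0.59942431 -3.61332607]
touch at 4.336808689942018e-18 8.186977563531133
t 45.3083
wide (array([0.41033095, 0.2749719 ]), np.float64(0.0003116264354721329), np.float64(1.0))
restM (array([ 0.43265969, -0.26917918]), np.float64(0.0014827510598613494), np.float64(0.8981132075471698))
med (array([ 0.62213003, -0.11295325]), np.float64(0.00029515987769797997), np.float64(1.0))
48.3917
```

View pics/w17.png

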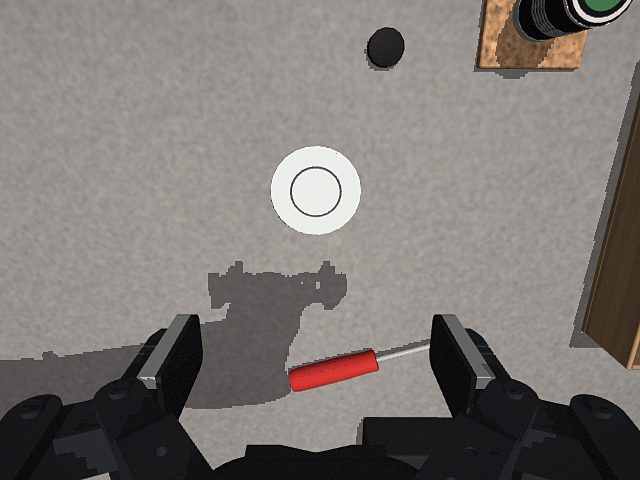

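The medium rest is empty, centred at (316,190).

Run:
```python
from h import *
dz=pick([.6216,-.113],.080,.010)
place([.4327,-.2692],dz,.012)
print("med",wlook("w19",np.array([.4327,-.2692]),"lens",.023,.092))
ctrl.movep([.45,-.45,.3],q)
p,P,C=cloud("top"); s=vision.grab_frame("scene")[0]
t=np.hstack([cv2.resize(p[y-35:y+35,x-35:x+35],(260,260),interpolation=cv2.INTER_CUBIC) for x,y in((160,307),(292,284),(450,287))])
cv2.imwrite("pics/t1.png",t)
s=np.hstack([cv2.resize(s[y-45:y+45,x-45:x+45],(260,260),interpolation=cv2.INTER_CUBIC) for x,y in((490,310),(357,220),(258,140))])
cv2.imwrite("pics/s1.png",np.vstack([t,s])); cv2.imwrite("pics/top1.png",p)
print(get_state()["time"])
```

```text
grip 0.04514259880369839 51.01358413696289 [ 0.62179011 -0.1130163   0.03674739]
lift 0.04490636207176269 [-0.44583185  0.48694112 -1.53892086]
touch at 4.336808689942018e-18 7.782339496626989
t 60.2333
med (array([ 0.43333942, -0.26880449]), np.float64(0.0002779936795227096), np.float64(0.9946808510638298))
61.1917
```

View pics/s1.png

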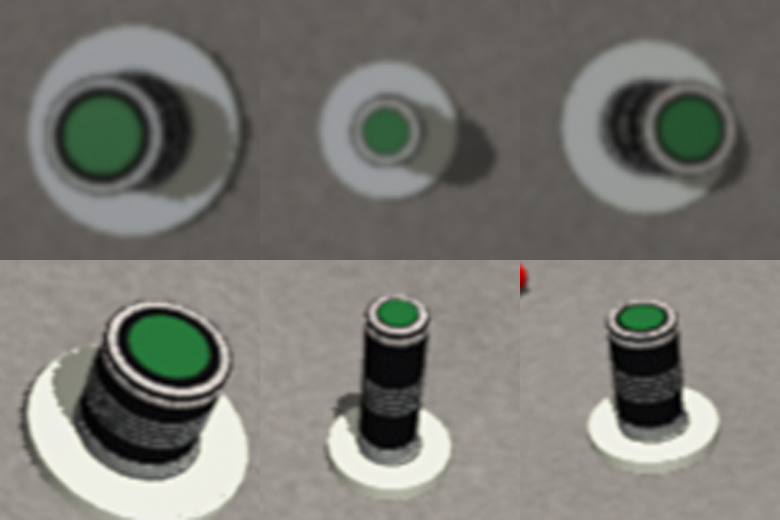

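View pics/top1.png

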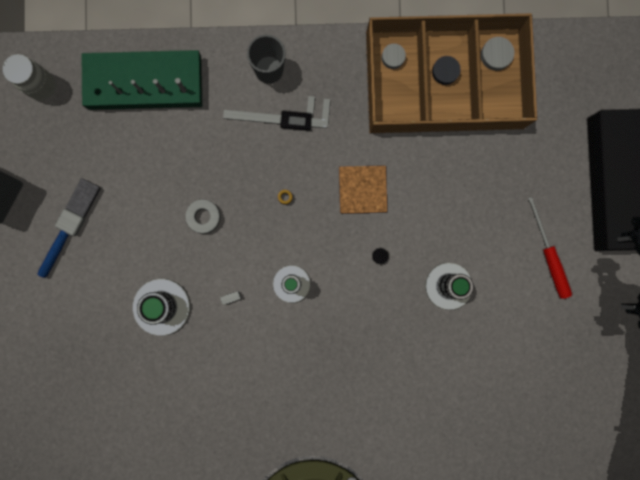

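All three lenses stand upright, with the dark circles hidden under them, and the ring, block and bushing are where they were. Handing in.

```bash
python3 -c "
from station import ticket; print(ticket.close_job())"
```

```text
the job is handed in; nothing more can be done
None
```

Each lens now stands upright in the middle of its own rest, with the medium lens parked on the cork mat on the way; the bystanders were not moved, and the job was handed in at about 61 s.

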